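# Move the hard hat lamp to the spanner's rail

### The arm

A 7-joint arm with a two-finger parallel gripper is mounted at the origin on the work surface. World frame = base frame: x ahead of the robot, y to its left, z up, the work surface at z = 0. Lengths are in m, angles in rad, forces in N, time in s.
With the tool pointing down it reaches from about 0.4 to 0.85 m from the base axis. Payload 4.5 kg.
Tool frame: the origin (TCP) lies on the centre line of the jaws, within the pads' length; the fingertips stand 25 mm ahead of it and the grasp point (between the pads) lies 6 mm ahead of it; z points along the fingers, y is the direction in which the jaws open and shut (so a half turn about z gives the same grasp; the last joint's range is limited). The gripper opens to 88 mm and grips with 3 to 60 N. Pads are 18 mm wide; open, the fingers measure 123 mm over their backs; the gripper's body (75 mm by 187 mm) begins 45 mm behind the grasp point.
Start: joints at [-1.239, 0.689, -0.195, 1.565, 0.157, 0.902, -0.215], TCP at [0.183, 0.598, 0.264] pointing down, gripper open.
Joint ranges: [-3.01, 3.01], [-0.46, 2.08], [-1.47, 1.51], [0.13, 2.56], [-1, 4.14], [0.04, 2.09], [-2.66, 2.66]. Speed limits (rad/s): [2.57, 2.57, 3.14, 3.14, 3.14, 3.14, 3.14].

### API

Orientations are given as a unit quaternion [x, y, z, w].
In Python, from plant import r, eyes gives the robot as it stands.
- The arm moves only by the tool servo_tool, never from a script. Its argument "deltas" is a list of rows, each an object of numbers: "dx", "dy", "dz": the shift along the tool's x, y, z in units of 60 mm (1.0 is 60 mm); "ax", "ay", "az": the turn, a rotation vector about the tool's x, y, z in units of 6 degrees (1.0 is 6 degrees); "hand": the finger opening in mm, from 0 to 88.1. A call has 1 to 10 rows; each row is the pose to reach, as a shift and turn from the pose commanded when the call began, along the tool's axes at that moment; what a row does not reach only later rows make up. A row lasts 1/8 s, in which the tool goes at most 62.5 mm and 10.7 degrees, less where a joint would pass 70% of its speed; a pose out of reach is approached as far as the arm can. A call with a gripper value outside its range is refused whole. The fingers move at their own pace and stop on an object; "newtons" is the grip in N (left out, the last holds). Time passes only in rows, so rows that repeat a pose let the fingers close. It gives the time, the measured TCP pose, the force and the opening at its end, in the units of the state.
- r.get_state(): the state, without advancing time (a new reading comes with each control period).
- eyes.snapshot(name): name is "scene" or "top" or "wrist"; returns (picture, depth): 420x560x3 uint8, red, green, blue; 420x560 float32, m along the optical axis (not along the pixel's ray), 0 where there is no reading.
- eyes.camera_model(name): a dict with "fx", "fy", "cx", "cy" (pixels), "pose" (4x4, takes a point from camera to world coordinates). Camera axes: x right, y up, looking along -z (the intrinsics and any distortion apply to the point x, -y, -z); pixel columns grow to the right and rows downward; lengths in m; the calibration is good to about 2 mm. The wrist camera is an equidistant fisheye: a pixel r from the principal point sees the ray r / f radians off the axis. A picture is of the moment at which its call begins: read the wrist's pose just before it. camera_model takes no time and is no camera call; for the wrist camera it gives the pose at the moment of the call.
- r.finish_job(): hands the job in, once; it reports no verdict.
The state is a dict: "clock": time; "q": joint angles; "qd": joint speeds; "joint_torque": joint torques, N m; "tool_pos": TCP position; "eef_rot": TCP orientation; "contact_force": force on the tool from outside, world axes, zero at the start; "moment": the same for the moment, N m; "opening": opening from 0.0 (shut) to 1.0 (fully open).
Only numpy, scipy, OpenCV 4.12 (cv2) and the standard library are available. Lean on these libraries where they do the work, as an engineer would, in place of code of your own. Each camera call takes 0.05 s, during which the arm holds its last target.

### The job

The little yellow hard hat lamp hangs on one rail of the stand and the steel spanner on the other. Take the lamp by the grip tab on top of its loop, lift it over the red end stops in the middle and hang it on the spanner's rail, between the end stop and the spanner. Leave the spanner hanging where it is and do not push the blue door wedge about.

Things in the scene. Friction and masses are not known exactly. Their poses are not given: they have to be found in the camera images.
- rails: Fixed stand, origin on the work surface under its middle. Two 12 mm round steel rails in line along its y, axis 215 mm up at x = 0, from y = 30 to 280 and -30 to -280 mm, held only by posts (234 mm high) at their outer ends; empty gap between. Each inner end has a red upright stop, 12 mm wide, 8 thick, rising 20 mm above the rail's top. Base board 100 x 620 x 12 mm.
- lamp_grip (a point): Lamp to move: yellow mini hard hat, 72 mm wide, below a closed grey loop (54 mm across rail, 24 along; opening 44 x 90 high, peaked top rests on rail). Point: on black tab above the loop (14 mm thick across rail, 24 along, 42 high), 16 mm below its top, 249 mm up when hung; its x is across the rail. Raised 24 to 76 mm the loop clears stops and rail. Lowest part 183 mm below the point. 0.1-0.2 kg.
- spanner_grip (a point): Steel spanner, hanging flat, 28 mm wide along the rail, under a grey loop with black tab identical to the lamp's, on the other rail, about 170 to 205 mm from the stand's middle. Point: on the tab, 16 mm below its top. Lowest part 201 mm below the point. It stays where it is.
- wedge: Blue silicone door wedge, loose on the work surface beyond the stand, 100 x 40 x 28 mm, thick end towards its +x; origin at the centre of its underside. Leave it alone.
Not all that is in view belongs to the job. Leave any green look-alike of the part that bears spanner_grip alone.

How it is judged:
On the way:
1. the lamp is carried, raised, through the gap between the two end stops (z of lamp_grip in the frame of rails above 0.263832 m and y of lamp_grip in the frame of rails between -0.03 and 0.03 m), for 0.02 s.
At the end, for the whole second after the job is handed in: The lamp hangs at rest on the rail that carries the spanner, past the end stop: both grip points on the same side of the stand, 42 to 250 mm from its middle, within 10 mm of their hanging height and 15 mm of the rail's line, tilted less than 0.2 rad (((y of lamp_grip in the frame of rails between 0.042 and 0.25 m and y of spanner_grip in the frame of rails between 0.042 and 0.25 m) or (y of lamp_grip in the frame of rails between -0.25 and -0.042 m and y of spanner_grip in the frame of rails between -0.25 and -0.042 m)) and z of lamp_grip in the frame of rails between 0.238832 and 0.258832 m and x of lamp_grip in the frame of rails between -0.015 and 0.015 m and angle between each of lamp_grip, spanner_grip's own z axis and vertical below 0.2 rad and z of spanner_grip in the frame of rails between 0.238832 and 0.258832 m and x of spanner_grip in the frame of rails between -0.015 and 0.015 m and linear speed of lamp below 0.03 m/s and angular speed of lamp below 0.4 rad/s); the robot touches nothing.
It fails at once if the spanner is moved along or off its rail (more than 30 mm) (distance of spanner_grip from where it was at the start of the episode above 0.03 m).
It fails at once if the wedge is pushed more than 30 mm (distance of wedge from where it was at the start of the episode above 0.03 m).
It also fails if it takes over 38 s, if anything falls off the work surface, if the arm or the gripper's body presses on something with over 40 N, if the wrist force passes 120 N, or if a joint passes its speed limit or range.

## Working session

There is one attempt and no reset: what is moved stays moved. The work goes in short steps, Python scripts to look and compute and a tool call to move; the robot and the scene stay as the last step left them, time stands still between calls to the robot, and variables do not carry over. Pictures are saved under pics/ and viewed, and the job is handed in when it is done.

Besides the shell and the picture viewer there is one more tool, called after "Call:" in YAML: its name, and indented under it one key for each argument. servo_tool: Moves the arm, as the interface text tells. Its arguments: {"type":"object","properties":{"deltas":{"type":"array","items":{"type":"object","properties":{"dx":{"type":"number"},"dy":{"type":"number"},"dz":{"type":"number"},"ax":{"type":"number"},"ay":{"type":"number"},"az":{"type":"number"},"hand":{"type":"number"}}}},"newtons":{"type":"number"}},"required":["deltas"]}

```bash
mkdir -p pics; ls; cat > h.py <<'E'
import numpy as np, cv2
from plant import r, eyes
def snap(n,f):
    cm=eyes.camera_model(n); p,d=eyes.snapshot(n)
    cv2.imwrite(f'pics/{f}.png',p[:,:,::-1]); np.savez(f'pics/{f}.npz',p=p,d=d,pose=cm['pose'],k=[cm['fx'],cm['fy'],cm['cx'],cm['cy']]); return cm
def pt(f,u,v,w=1):
    z=np.load(f'pics/{f}.npz'); d=z['d'][v-w:v+w+1,u-w:u+w+1]; d=d[d>0]
    if len(d)==0: return None
    d=np.median(d); fx,fy,cx,cy=z['k']
    return (z['pose']@np.array([(u-cx)/fx*d,-(v-cy)/fy*d,-d,1]))[:3]
E
python3 - <<'E'
from h import *
s=r.get_state();print(s)
for n in('scene','top'):
    print(snap(n,n+'0'))
E
```

```text
pics
{'clock': 0.0, 'q': array([-1.23921611,  0.68998969, -0.19451332,  1.56632104,  0.15728538,
        0.90249842, -0.21509496]), 'qd': array([-1.00288573e-03, -4.04495158e-04, -8.59038796e-05,  2.17767021e-04,
        5.14177368e-04,  5.58529882e-04,  1.28379531e-04]), 'joint_torque': array([-1.20778270e-03, -5.27558041e+01, -1.26741372e+00, -1.53429759e+01,
       -5.26600331e-02,  6.66684355e-03,  1.85396375e-04]), 'tool_pos': array([0.18324577, 0.59692864, 0.26291254]), 'eef_rot': array([ 1.48302453e-01,  9.88941630e-01, -9.10161345e-04, -7.57310799e-05]), 'contact_force': array([0.04320195, 0.66834087, 0.14654504]), 'moment': array([ 0.01376489, -0.05835025, -0.04948476]), 'opening': 1.0018430082389191}
{'fx': 437.1404983993472, 'fy': 437.1404983993472, 'cx': 284.67308248740324, 'cy': 216.17246674468427, 'pose': array([[ 0.37410809, -0.6338376 ,  0.67697343,  1.21849019],
       [ 0.92738386,  0.25688944, -0.27196874, -0.20194839],
       [-0.00152331,  0.72955994,  0.68391518,  0.74609164],
       [ 0.        ,  0.        ,  0.        ,  1.        ]])}
{'fx': 450.6916310934058, 'fy': 450.6916310934058, 'cx': 279.0546787004635, 'cy': 214.2314866439571, 'pose': array([[ 0.00733705,  0.98217839, -0.18780785,  0.48082119],
       [-0.99996228,  0.0063335 , -0.005943  ,  0.02851569],
       [-0.00464761,  0.18784437,  0.98218781,  1.003506  ],
       [ 0.        ,  0.        ,  0.        ,  1.        ]])}
```

View pics/scene0.png

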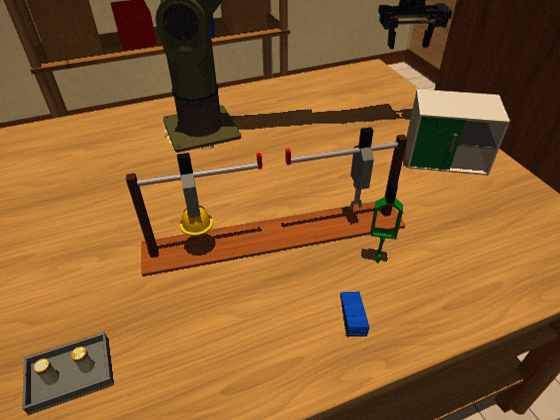

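View pics/top0.png

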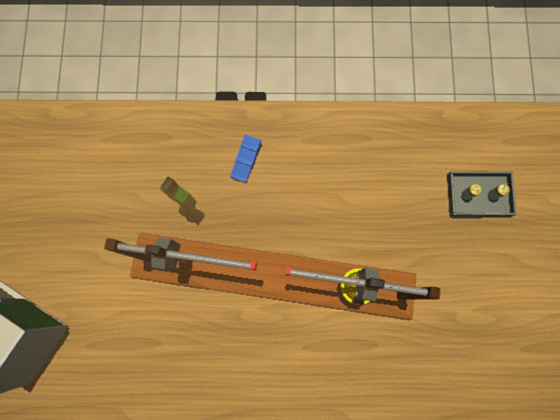

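```bash
python3 - <<'E'
from h import *
p=cv2.imread('pics/top0.png')
a=cv2.resize(p[220:320,90:290],None,fx=4,fy=4,interpolation=2)
cv2.imwrite('pics/tl.png',a)
a=cv2.resize(p[230:330,270:470],None,fx=4,fy=4,interpolation=2)
cv2.imwrite('pics/tr.png',a)
p=cv2.imread('pics/scene0.png')
cv2.imwrite('pics/sc.png',cv2.resize(p[110:290,120:420],None,fx=2.6,fy=2.6,interpolation=2))
E
```

```text
(no output)
```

View pics/tl.png

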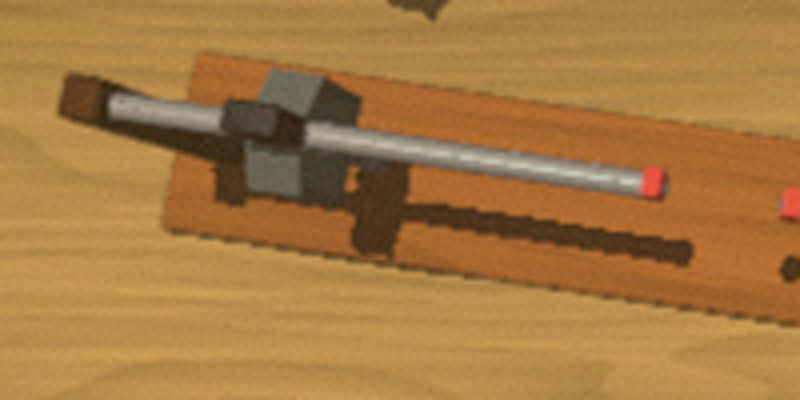

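View pics/tr.png

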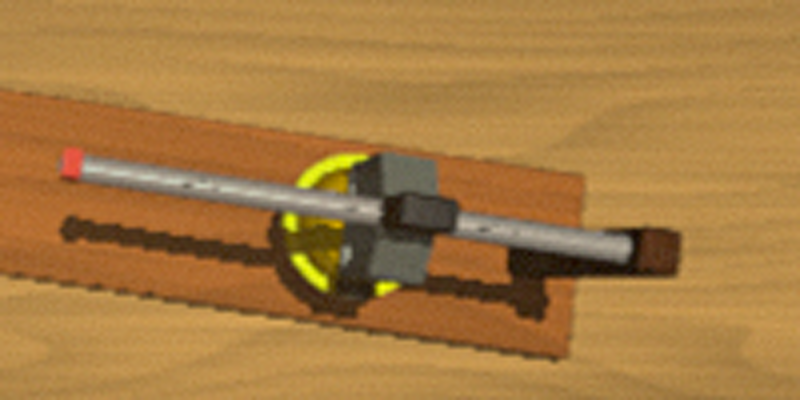

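View pics/sc.png

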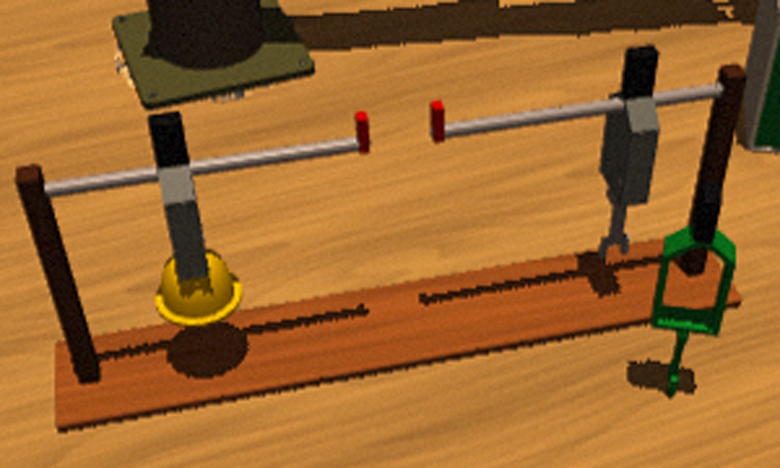

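```bash
python3 - <<'E'
from h import *
z=np.load('pics/top0.npz'); d=z['d']; fx,fy,cx,cy=z['k']; P=z['pose']
v,u=np.mgrid[0:420,0:560]
W=np.stack([(u-cx)/fx*d,-(v-cy)/fy*d,-d,np.ones_like(d)],-1)@P.T
W=W[...,:3]; ok=d>0
for n,(u0,u1,v0,v1) in dict(lamp=(360,390,270,300),span=(140,172,235,260),green=(155,210,170,230)).items():
    S=W[v0:v1,u0:u1][ok[v0:v1,u0:u1]]; 
    S=S[S[:,2]>.1]; zt=np.percentile(S[:,2],99) if len(S) else 0; T=S[S[:,2]>zt-.008]
    print(n,zt,T.mean(0),T.min(0),T.max(0),len(T), S[:,2].max())
for n,(u0,u1,v0,v1) in dict(pl=(100,122,235,255),pr=(425,445,283,305),sl=(248,258,258,272),sr=(283,293,264,278)).items():
    S=W[v0:v1,u0:u1].reshape(-1,3); S=S[S[:,2]>.15]; zt=np.percentile(S[:,2],95);T=S[S[:,2]>zt-.008]
    print(n,zt,T.mean(0),T.min(0),T.max(0),len(T))
    rgb=z['p'][v0:v1,u0:u1].reshape(-1,3).astype(int)
    m=(rgb[:,0]>150)&(rgb[:,1]<90)
    S=W[v0:v1,u0:u1].reshape(-1,3)[m]; 
    if len(S): print(' red',np.median(S,0),len(S))
E
```

```text
lamp 0.26662154542773175 [ 0.50982228 -0.12644528  0.26412884] [ 0.50182874 -0.13860624  0.25891078] [ 0.51781355 -0.11450988  0.26747787] 132 0.2674778700329502
span 0.2669091607855017 [0.5617822  0.24029435 0.26449224] [0.55420298 0.22802841 0.25977294] [0.56929313 0.25324215 0.26775616] 130 0.2677561611989364
green 0.21955997225561918 [0.68623967 0.23500966 0.21681271] [0.67479519 0.22537286 0.21199774] [0.69893058 0.24710222 0.22070457] 106 0.22070457022850054
pl 0.23615210527030078 [0.5705029  0.31338996 0.25788743] [0.48082119 0.02851569 0.22834768] [0.58299611 0.3324327  1.003506  ] 127
pr 0.23547801568822324 [ 0.49534176 -0.22887292  0.23309703] [ 0.4850951  -0.23911802  0.22780649] [ 0.50503882 -0.21925176  0.23646658] 134
sl 0.24237551313676942 [0.53883163 0.07628737 0.24095136] [0.5324638  0.07295883 0.23703015] [0.54436631 0.07988923 0.24374107] 35
 red [0.53921293 0.07650521 0.24081428] 31
sr 0.2426036786605711 [0.53023708 0.01727775 0.24097123] [0.52440636 0.01396678 0.23631677] [0.53620954 0.02074004 0.24298667] 35
 red [0.5294438  0.01738769 0.24132703] 22
```

```bash
python3 - <<'E'
from h import *
for u,v in((40,330),(20,300),(20,360)): print(pt('top0',u,v,2))
for u,v in((460,98),(418,98),(500,105),(490,165)): print(pt('scene0',u,v,2))
E
```

```text
[0.42173364 0.49060115 0.11515776]
[0.47764693 0.58223379 0.03342721]
[0.36636187 0.52250905 0.11545183]
[0.39266698 0.64172468 0.16977451]
[0.34683587 0.53917086 0.16774376]
[0.46358288 0.71484131 0.16985859]
[0.53178354 0.67830045 0.03101256]
```

Call:
servo_tool:
  deltas:
    - {"dz":-1,"hand":60}
    - {"dz":-2}
    - {"dz":-3}
    - {"dz":-3}

```text
schema error: expected keys dx, dy, dz, ax, ay, az, hand
```

Call:
servo_tool:
  deltas:
    - {"dx":0,"dy":0,"dz":-1,"ax":0,"ay":0,"az":0,"hand":60}
    - {"dx":0,"dy":0,"dz":-2,"ax":0,"ay":0,"az":0,"hand":60}
    - {"dx":0,"dy":0,"dz":-2.6,"ax":0,"ay":0,"az":0,"hand":60}
    - {"dx":-0.6,"dy":-0.7,"dz":-2.6,"ax":0,"ay":0,"az":1,"hand":60}
    - {"dx":-1.2,"dy":-1.4,"dz":-2.6,"ax":0,"ay":0,"az":2,"hand":60}
    - {"dx":-1.8,"dy":-2.1,"dz":-2.6,"ax":0,"ay":0,"az":3,"hand":60}
    - {"dx":-2.4,"dy":-2.8,"dz":-2.6,"ax":0,"ay":0,"az":4,"hand":60}

```text
clock: 0.98
tool_pos: [0.2722, 0.3926, 0.4195]
eef_rot: [0.352, 0.936, -0.0, 0.0]
contact_force: [0.7, 1.1, -0.2]
opening: 0.678
```

```bash
cat >> h.py <<'E'
from scipy.spatial.transform import Rotation as R
def go(x,y,z,yaw=np.deg2rad(-8.07)):
    s=r.get_state(); p=s['tool_pos']; Rm=R.from_quat(s['eef_rot'])
    yv=np.array([np.cos(yaw),np.sin(yaw),0]); zv=np.array([0,0,-1.]); T=R.from_matrix(np.stack([np.cross(yv,zv),yv,zv],1))
    print('t',round(s['clock'],2),'p',p.round(4),'q',s['q'].round(2),'F',s['contact_force'].round(1),'op',round(s['opening'],3))
    print('d',(Rm.inv().apply(np.array([x,y,z])-p)/.06).round(3),'a',(np.rad2deg((Rm.inv()*T).as_rotvec())/6).round(3))
E
python3 -c "
from h import *
go(.5098,-.1264,.40)"
```

```text
t 0.97 p [0.2722 0.3926 0.4195] q [-0.99  0.31 -0.1   1.75  0.03  1.08 -0.25] F [ 0.7  1.1 -0.2] op 0.678
d [-8.681 -3.891  0.328] a [-3.000e-03  4.000e-03  9.468e+00]
```

Call:
servo_tool:
  deltas:
    - {"dx":-0.87,"dy":-0.39,"dz":0,"ax":0,"ay":0,"az":0.95,"hand":60}
    - {"dx":-1.74,"dy":-0.78,"dz":0,"ax":0,"ay":0,"az":1.9,"hand":60}
    - {"dx":-2.6,"dy":-1.17,"dz":0,"ax":0,"ay":0,"az":2.85,"hand":60}
    - {"dx":-3.5,"dy":-1.56,"dz":0,"ax":0,"ay":0,"az":3.8,"hand":60}
    - {"dx":-4.3,"dy":-1.95,"dz":0,"ax":0,"ay":0,"az":4.7,"hand":60}
    - {"dx":-5.2,"dy":-2.3,"dz":0,"ax":0,"ay":0,"az":5.7,"hand":60}
    - {"dx":-6.1,"dy":-2.7,"dz":0,"ax":0,"ay":0,"az":6.6,"hand":60}
    - {"dx":-6.9,"dy":-3.1,"dz":0,"ax":0,"ay":0,"az":7.6,"hand":60}
    - {"dx":-7.8,"dy":-3.5,"dz":0,"ax":0,"ay":0,"az":8.5,"hand":60}
    - {"dx":-8.68,"dy":-3.89,"dz":0.3,"ax":0,"ay":0,"az":9.47,"hand":60}

```text
clock: 2.22
tool_pos: [0.5124, -0.1252, 0.4023]
eef_rot: [0.755, 0.656, 0.001, 0.001]
contact_force: [1.2, 0.3, -1.3]
opening: 0.683
```

```bash
python3 -c "
from h import *
go(.5098,-.1264,.255); print(snap('wrist','w1'))"
```

```text
t 2.23 p [ 0.5124 -0.1252  0.4023] q [-0.08  0.42  0.36  1.67 -0.16  1.08  0.19] F [ 1.2  0.3 -1.3] op 0.683
d [-0.027 -0.046  2.455] a [ 0.027 -0.004  0.006]
{'fx': 325.19226210127806, 'fy': 325.19226210127806, 'cx': 275.2011427707768, 'cy': 205.1857340979963, 'pose': array([[ 0.99010495,  0.13515147,  0.03776603,  0.52181652],
       [-0.14030994,  0.94902562,  0.28224722, -0.052051  ],
       [ 0.00230519, -0.28475332,  0.95859806,  0.52248586],
       [ 0.        ,  0.        ,  0.        ,  1.        ]])}
```

View pics/w1.png

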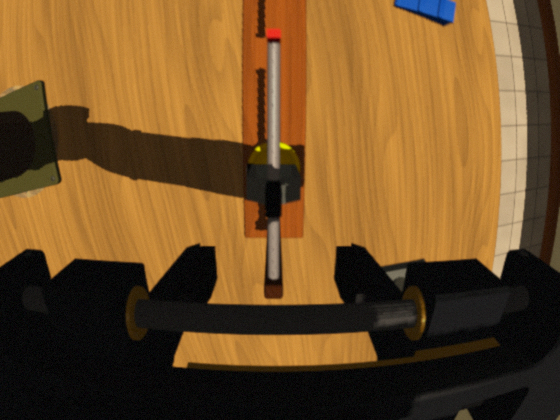

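```bash
python3 - <<'E'
from h import *
z=np.load('pics/w1.npz'); f,_,cx,cy=z['k']; d=z['d']
v,u=np.mgrid[0:420,0:560]; X=(u-cx);Y=(v-cy); rr=np.hypot(X,Y)+1e-9; th=rr/f
t=np.tan(th)/rr*d
W=(np.stack([X*t,-Y*t,-d,np.ones_like(d)],-1)@z['pose'].T)[...,:3]
S=W[170:230,255:295].reshape(-1,3); dd=d[170:230,255:295].ravel()
T=S[(dd>0)&(S[:,2]>.258)&(S[:,2]<.28)]; print(T.mean(0),T.min(0),T.max(0),len(T))
E=np.array([.5345,.0468]); c,s=.1404,.9901
q=T[:,:2]-E; print((q@[s,-c]).min(),(q@[s,-c]).max(),(q@[c,s]).min(),(q@[c,s]).max())
S=W[25:42,262:288].reshape(-1,3); T=S[(S[:,2]>.236)&(S[:,2]<.25)];print(T.mean(0),T.min(0),T.max(0))
E
```

```text
[ 0.50977284 -0.12539224  0.26384602] [ 0.50173026 -0.13861034  0.25818652] [ 0.51740289 -0.1139235   0.26640144] 457
-0.006670267472077042 0.005973523156360371 -0.1864626221552355 -0.16283292960895726
[0.52987093 0.01764226 0.23998084] [0.52393376 0.01347334 0.23650028] [0.53607211 0.02214482 0.24169102]
```

Call:
servo_tool:
  deltas:
    - {"dx":-0.03,"dy":-0.046,"dz":0.7,"ax":0.02,"ay":0,"az":0,"hand":60}
    - {"dx":-0.03,"dy":-0.046,"dz":1.4,"ax":0.02,"ay":0,"az":0,"hand":60}
    - {"dx":-0.03,"dy":-0.046,"dz":1.9,"ax":0.02,"ay":0,"az":0,"hand":60}
    - {"dx":-0.03,"dy":-0.046,"dz":2.25,"ax":0.02,"ay":0,"az":0,"hand":60}
    - {"dx":-0.03,"dy":-0.046,"dz":2.45,"ax":0.02,"ay":0,"az":0,"hand":60}
    - {"dx":-0.03,"dy":-0.046,"dz":2.45,"ax":0.02,"ay":0,"az":0,"hand":60}

```text
clock: 3.02
tool_pos: [0.5077, -0.1246, 0.2542]
eef_rot: [0.754, 0.657, -0.001, -0.001]
contact_force: [-1.0, -0.7, 0.6]
opening: 0.682
```

```bash
python3 -c "
from h import *
go(.5098,-.1264,.255); snap('wrist','w2')"
```

```text
t 3.02 p [ 0.5077 -0.1246  0.2542] q [-0.02  0.59  0.28  1.9  -0.24  0.7   0.27] F [-1.  -0.7  0.6] op 0.682
d [-0.025  0.038 -0.014] a [-0.035 -0.002  0.034]
```

View pics/w2.png

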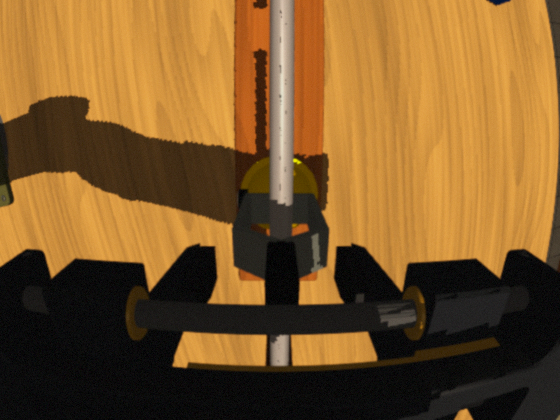

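Call:
servo_tool:
  deltas:
    - {"dx":-0.02,"dy":0.036,"dz":0,"ax":0,"ay":0,"az":0,"hand":40}
    - {"dx":-0.02,"dy":0.036,"dz":0,"ax":0,"ay":0,"az":0,"hand":20}
    - {"dx":-0.02,"dy":0.036,"dz":0,"ax":0,"ay":0,"az":0,"hand":5}
    - {"dx":-0.02,"dy":0.036,"dz":0,"ax":0,"ay":0,"az":0,"hand":5}
    - {"dx":-0.02,"dy":0.036,"dz":0,"ax":0,"ay":0,"az":0,"hand":5}
    - {"dx":-0.02,"dy":0.036,"dz":0,"ax":0,"ay":0,"az":0,"hand":5}
  newtons: 25

```text
clock: 3.82
tool_pos: [0.5102, -0.1263, 0.2547]
eef_rot: [0.754, 0.657, -0.001, -0.001]
contact_force: [-0.2, -0.3, 0.6]
opening: 0.157
```

```bash
python3 -c "
from h import *
go(.5098,-.1264,.305)"
```

```text
t 3.83 p [ 0.5102 -0.1263  0.2547] q [-0.02  0.59  0.29  1.89 -0.24  0.7   0.27] F [-0.2 -0.3  0.6] op 0.157
d [-0.003 -0.008 -0.838] a [-0.019 -0.001  0.032]
```

Opening 0.157 (about 14 mm) means the tab is held. Next I lift it 50 mm.

Call:
servo_tool:
  deltas:
    - {"dx":0,"dy":0,"dz":-0.2,"ax":0,"ay":0,"az":0,"hand":5}
    - {"dx":0,"dy":0,"dz":-0.4,"ax":0,"ay":0,"az":0,"hand":5}
    - {"dx":0,"dy":0,"dz":-0.6,"ax":0,"ay":0,"az":0,"hand":5}
    - {"dx":0,"dy":0,"dz":-0.8,"ax":0,"ay":0,"az":0.02,"hand":5}
    - {"dx":0,"dy":0,"dz":-0.84,"ax":0,"ay":0,"az":0.02,"hand":5}
    - {"dx":0,"dy":0,"dz":-0.84,"ax":0,"ay":0,"az":0.02,"hand":5}

```text
clock: 4.58
tool_pos: [0.5101, -0.1263, 0.3052]
eef_rot: [0.755, 0.656, -0.001, -0.001]
contact_force: [-0.1, 0.1, -2.4]
opening: 0.158
```

```bash
python3 -c "
from h import *
go(.5345+.1404*.1,.0468+.9901*.1,.305); snap('wrist','w3'); snap('scene','s3')"
```

```text
t 4.58 p [ 0.5101 -0.1263  0.3052] q [-0.04  0.52  0.32  1.83 -0.21  0.83  0.24] F [-0.1  0.1 -2.4] op 0.158
d [4.579e+00 3.000e-03 3.000e-03] a [-0.02  -0.001  0.012]
```

View pics/w3.png

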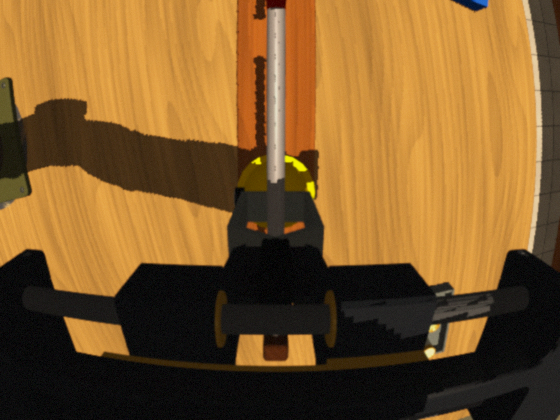

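View pics/s3.png

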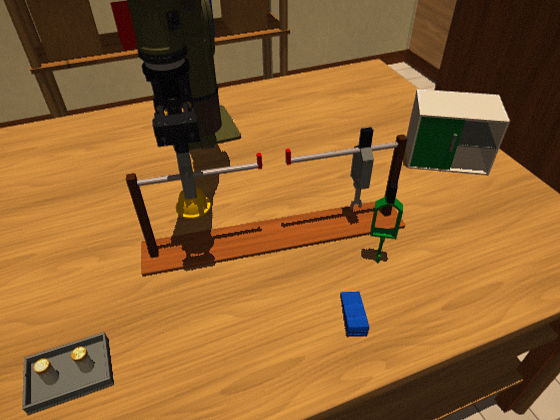

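Call:
servo_tool:
  deltas:
    - {"dx":0.12,"dy":0,"dz":0,"ax":0,"ay":0,"az":0,"hand":5}
    - {"dx":0.35,"dy":0,"dz":0,"ax":0,"ay":0,"az":0,"hand":5}
    - {"dx":0.65,"dy":0,"dz":0,"ax":0,"ay":0,"az":0,"hand":5}
    - {"dx":0.95,"dy":0,"dz":0,"ax":0,"ay":0,"az":0,"hand":5}
    - {"dx":1.25,"dy":0,"dz":0,"ax":0,"ay":0,"az":0,"hand":5}
    - {"dx":1.55,"dy":0,"dz":0,"ax":0,"ay":0,"az":0,"hand":5}
    - {"dx":1.85,"dy":0,"dz":0,"ax":0,"ay":0,"az":0,"hand":5}
    - {"dx":2.1,"dy":0,"dz":0,"ax":0,"ay":0,"az":0,"hand":5}
    - {"dx":2.2,"dy":0,"dz":0,"ax":0,"ay":0,"az":0,"hand":5}

```text
clock: 5.8
tool_pos: [0.5288, 0.0057, 0.305]
eef_rot: [0.754, 0.657, -0.001, -0.001]
contact_force: [-0.4, 0.5, -1.5]
opening: 0.155
```

```bash
python3 -c "
from h import *
go(.5345+.1404*.1,.0468+.9901*.1,.305); snap('scene','s4')"
```

```text
t 5.8 p [0.5288 0.0057 0.305 ] q [-0.3   0.53  0.33  1.82 -0.22  0.83 -0.  ] F [-0.4  0.5 -1.5] op 0.155
d [2.358e+00 5.000e-03 1.000e-03] a [-0.021 -0.003  0.026]
```

View pics/s4.png

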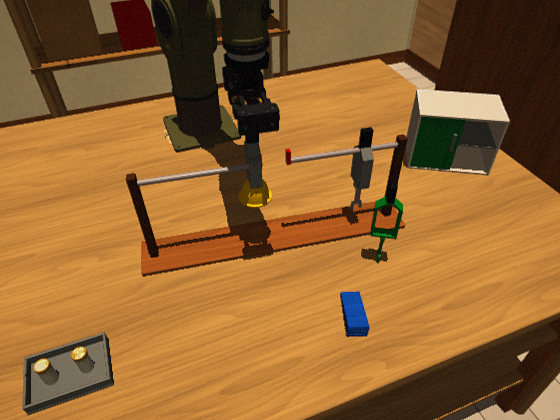

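The lamp is over the right-hand (−y) stop and clear of it, so I carry on.

Call:
servo_tool:
  deltas:
    - {"dx":0.12,"dy":0,"dz":0,"ax":0,"ay":0,"az":0,"hand":5}
    - {"dx":0.35,"dy":0,"dz":0,"ax":0,"ay":0,"az":0,"hand":5}
    - {"dx":0.65,"dy":0,"dz":0,"ax":0,"ay":0,"az":0.02,"hand":5}
    - {"dx":0.95,"dy":0,"dz":0,"ax":0,"ay":0,"az":0.02,"hand":5}
    - {"dx":1.25,"dy":0,"dz":0,"ax":0,"ay":0,"az":0.02,"hand":5}
    - {"dx":1.55,"dy":0,"dz":0,"ax":0,"ay":0,"az":0.02,"hand":5}
    - {"dx":1.85,"dy":0,"dz":0,"ax":0,"ay":0,"az":0.02,"hand":5}
    - {"dx":2.15,"dy":0,"dz":0,"ax":0,"ay":0,"az":0.02,"hand":5}
    - {"dx":2.35,"dy":0,"dz":0,"ax":0,"ay":0,"az":0.02,"hand":5}
    - {"dx":2.35,"dy":0,"dz":0,"ax":0,"ay":0,"az":0.02,"hand":5}

```text
clock: 7.1
tool_pos: [0.5482, 0.1452, 0.3049]
eef_rot: [0.755, 0.656, -0.001, -0.001]
contact_force: [0.9, -0.5, -0.6]
opening: 0.157
```

```bash
python3 -c "
from h import *
go(.5345+.1404*.1,.0468+.9901*.1,.256); snap('scene','s5'); snap('wrist','w5')"
```

```text
t 7.1 p [0.5482 0.1452 0.3049] q [-0.54  0.58  0.34  1.71 -0.24  0.89 -0.24] F [ 0.9 -0.5 -0.6] op 0.157
d [0.011 0.006 0.816] a [-0.022 -0.002  0.008]
```

View pics/s5.png

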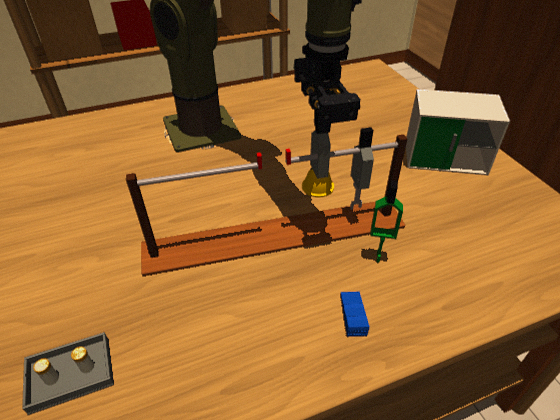

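View pics/w5.png

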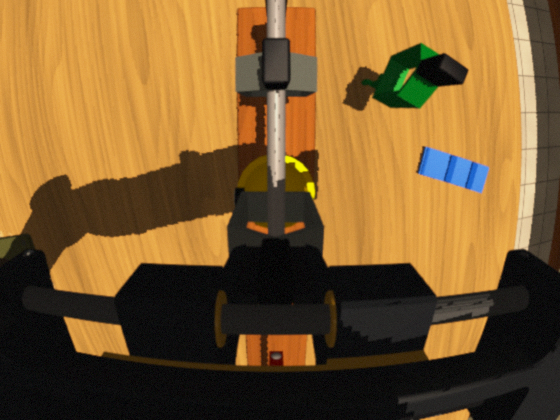

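Call:
servo_tool:
  deltas:
    - {"dx":0,"dy":0.005,"dz":0.2,"ax":0,"ay":0,"az":0,"hand":5}
    - {"dx":0,"dy":0.005,"dz":0.4,"ax":0,"ay":0,"az":0,"hand":5}
    - {"dx":0,"dy":0.005,"dz":0.6,"ax":0,"ay":0,"az":0,"hand":5}
    - {"dx":0,"dy":0.005,"dz":0.73,"ax":0,"ay":0,"az":0,"hand":5}
    - {"dx":0,"dy":0.005,"dz":0.8,"ax":0,"ay":0,"az":0,"hand":5}
    - {"dx":0,"dy":0.005,"dz":0.83,"ax":0,"ay":0,"az":0,"hand":5}
    - {"dx":0,"dy":0.005,"dz":0.83,"ax":0,"ay":0,"az":0,"hand":5}

```text
clock: 8.07
tool_pos: [0.5486, 0.144, 0.2554]
eef_rot: [0.755, 0.655, -0.0, -0.001]
contact_force: [0.4, -0.4, -1.1]
opening: 0.159
```

```bash
python3 -c "
from h import *
go(.5345+.1404*.1,.0468+.9901*.1,.2547); snap('scene','s6')
p=cv2.imread('pics/s6.png'); cv2.imwrite('pics/s6c.png',cv2.resize(p[90:220,250:420],None,fx=4,fy=4))"
```

```text
t 8.07 p [0.5486 0.144  0.2554] q [-0.52  0.64  0.31  1.77 -0.27  0.78 -0.22] F [ 0.4 -0.4 -1.1] op 0.159
d [ 0.029 -0.004  0.012] a [-0.017 -0.002 -0.008]
```

View pics/s6c.png

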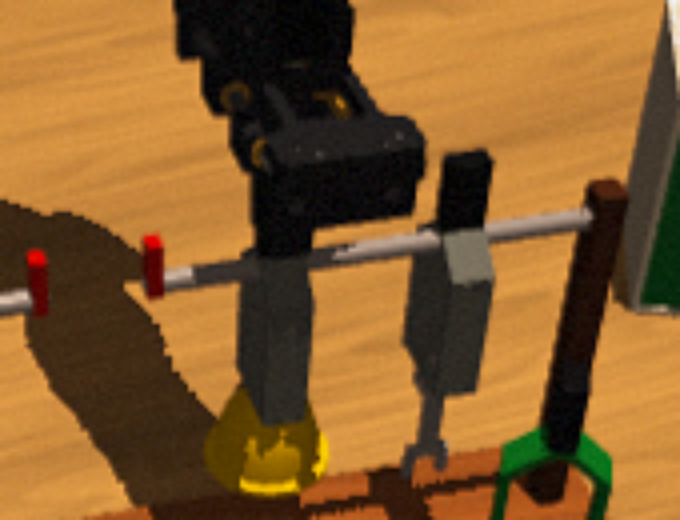

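Call:
servo_tool:
  deltas:
    - {"dx":0,"dy":0,"dz":0.02,"ax":0,"ay":0,"az":0,"hand":5}
    - {"dx":0,"dy":0,"dz":0.02,"ax":0,"ay":0,"az":0,"hand":5}
    - {"dx":0,"dy":0,"dz":0.02,"ax":0,"ay":0,"az":0,"hand":18}
    - {"dx":0,"dy":0,"dz":0.02,"ax":0,"ay":0,"az":0,"hand":26}
    - {"dx":0,"dy":0,"dz":0.02,"ax":0,"ay":0,"az":0,"hand":40}
    - {"dx":0,"dy":0,"dz":0.02,"ax":0,"ay":0,"az":0,"hand":55}
    - {"dx":0,"dy":0,"dz":0.02,"ax":0,"ay":0,"az":0,"hand":60}
    - {"dx":0,"dy":0,"dz":0.02,"ax":0,"ay":0,"az":0,"hand":60}

```text
clock: 9.12
tool_pos: [0.5484, 0.1439, 0.2541]
eef_rot: [0.755, 0.655, -0.001, -0.001]
contact_force: [0.4, 0.3, -0.1]
opening: 0.678
```

Call:
servo_tool:
  deltas:
    - {"dx":0,"dy":0,"dz":-0.2,"ax":0,"ay":0,"az":0,"hand":60}
    - {"dx":0,"dy":0,"dz":-0.6,"ax":0,"ay":0,"az":0,"hand":60}
    - {"dx":0,"dy":0,"dz":-1.1,"ax":0,"ay":0,"az":0,"hand":60}
    - {"dx":0,"dy":0,"dz":-1.7,"ax":0,"ay":0,"az":0,"hand":60}
    - {"dx":0,"dy":0,"dz":-2.3,"ax":0,"ay":0,"az":0,"hand":60}
    - {"dx":0,"dy":0,"dz":-2.7,"ax":0,"ay":0,"az":0,"hand":60}
    - {"dx":0,"dy":0,"dz":-2.7,"ax":0,"ay":0,"az":0,"hand":60}
    - {"dx":0,"dy":0,"dz":-2.7,"ax":0,"ay":0,"az":0,"hand":60}

```text
clock: 10.12
tool_pos: [0.5481, 0.1439, 0.4153]
eef_rot: [0.755, 0.655, -0.001, -0.001]
contact_force: [-0.5, -0.1, 0.4]
opening: 0.684
```

```bash
python3 -c "
from h import *
go(.5345+.1404*.1,.0468+.9901*.1,.42); snap('wrist','w7');snap('scene','s7')
z=np.load('pics/w7.npz'); f,_,cx,cy=z['k']; d=z['d']
v,u=np.mgrid[0:420,0:560]; X=(u-cx);Y=(v-cy); rr=np.hypot(X,Y)+1e-9; t=np.tan(rr/f)/rr*d
W=(np.stack([X*t,-Y*t,-d,np.ones_like(d)],-1)@z['pose'].T)[...,:3]
T=W[(d>0)&(W[...,2]>.258)&(W[...,2]<.272)]
q=T[:,:2]-[.5345,.0468]; a=q@[.9901,-.1404]; b=q@[.1404,.9901]
for l,h in((.03,.15),(.15,.23)):
    m=(b>l)&(b<h)&(abs(a)<.03); print(a[m].min(),a[m].max(),b[m].min(),b[m].max(),T[m][:,2].max())
p=cv2.imread('pics/s7.png'); cv2.imwrite('pics/s7c.png',cv2.resize(p[90:220,250:420],None,fx=4,fy=4))"
```

```text
t 10.12 p [0.5481 0.1439 0.4153] q [-0.57  0.48  0.39  1.53 -0.19  1.17 -0.29] F [-0.5 -0.1  0.4] op 0.684
d [ 0.033  0.002 -0.078] a [-0.034  0.004 -0.008]
-0.00683305130929596 0.006357482975128336 0.08600923642353958 0.11025214898647864 0.2661208433451064
-0.007198939637561466 0.006060124488704129 0.18551000426879233 0.20922129973962406 0.26621354201635633
```

View pics/s7c.png

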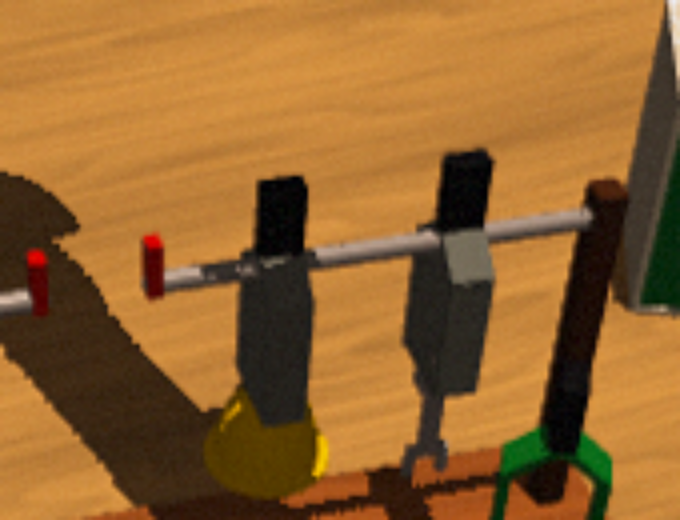

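View pics/w7.png

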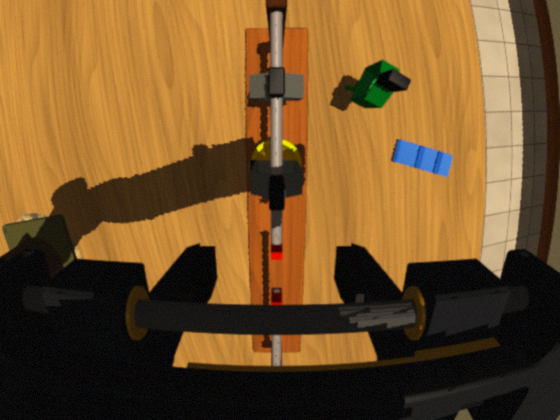

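Call:
servo_tool:
  deltas:
    - {"dx":0,"dy":0,"dz":0,"ax":0,"ay":0,"az":0,"hand":60}
    - {"dx":0,"dy":0,"dz":0,"ax":0,"ay":0,"az":0,"hand":60}
    - {"dx":0,"dy":0,"dz":0,"ax":0,"ay":0,"az":0,"hand":60}
    - {"dx":0,"dy":0,"dz":0,"ax":0,"ay":0,"az":0,"hand":60}
    - {"dx":0,"dy":0,"dz":0,"ax":0,"ay":0,"az":0,"hand":60}
    - {"dx":0,"dy":0,"dz":0,"ax":0,"ay":0,"az":0,"hand":60}
    - {"dx":0,"dy":0,"dz":0,"ax":0,"ay":0,"az":0,"hand":60}
    - {"dx":0,"dy":0,"dz":0,"ax":0,"ay":0,"az":0,"hand":60}
    - {"dx":0,"dy":0,"dz":0,"ax":0,"ay":0,"az":0,"hand":60}
    - {"dx":0,"dy":0,"dz":0,"ax":0,"ay":0,"az":0,"hand":60}

```text
clock: 11.48
tool_pos: [0.5487, 0.1439, 0.4161]
eef_rot: [0.755, 0.655, -0.001, -0.001]
contact_force: [0.0, -0.3, 0.2]
opening: 0.682
```

```bash
python3 -c "
from h import *
snap('scene','s8');snap('scene','s9');snap('scene','s10')
I=[cv2.imread(f'pics/s{i}.png')[120:210,295:385].astype(int) for i in (7,8,9,10)]
for a in I: print((abs(a-I[0]).max(2)>40).sum())
print(r.finish_job())"
```

```text
0
11
12
11
the job is handed in; nothing more can be done
None
```

The lamp now hangs on the spanner's rail, and I handed the job in at about 11.7 s. I gripped it by the tab, lifted it 50 mm, carried it over both end stops and lowered it between the stop and the spanner. Then I let go and raised the gripper clear.

**Lamp:** the last measurement puts it about 98 mm from the stand's middle and within about 1 mm of the rail's line. Its tab top is at 266 mm, against 265 mm expected, so it is at hanging height. In the picture it looks upright.

**Spanner:** it measured 197 mm from the middle, against 195 mm at the start, which is within the calibration error.

**Wedge:** I did not measure it again at the end. The arm never came near it, and it looks unmoved in the pictures.

**At rest:** three pictures taken more than a second after release differ from the first by only 11–12 pixels and match each other closely. I take that to mean the lamp is at rest. The force on the tool was about zero, so the robot was touching nothing.

No check failed or disagreed; handing in reports no verdict.

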